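# Bin the steel offcut and ease the scrap box flap shut

## Task

Put the steel offcut into the open scrap box, then close the box's yellow flap fully and let go of it. A spring pulls the flap shut, so hold it by its black grip and ease it down gently all the way; do not let it slam.

Things in the scene. Friction and masses are not known exactly. Their poses are not given: they have to be found in the camera images.
- offcut_centre (a point): Centre (half-way up) of the steel offcut: a plain flat grey steel bar, 30 x 85 x 10 mm, 0.2 kg, lying flat and loose on the bench to the right of the scrap box. Its own x axis runs across its 30 mm width, y along its 85 mm length, z up. A larger brown wooden block (48 x 110 x 38 mm) lies near it and is not wanted.
- scrap_box: Green open-topped sheet-steel box, fixed to the bench right of the vice. Outside 125 mm (its x) x 160 mm (its y), rim 70 mm above the bench, walls 4 mm, inner floor 8 mm above the bench. Origin: centre of its underside, on the bench; z up, x points to the flap's hinge. The hinge line is parallel to its y axis, at x = +62.5 mm, z = +74 mm.
- flap (a joint): Hinge angle of the yellow flap: 0 = shut, level on the rim; it starts open at its stop, about 2.15, past upright and leaning back towards the box's +x, where its weight just outweighs its closing spring and it stays. Below about 1.95 the spring, and then its weight too, pull it shut, harder the nearer to shut (about 1.5 N at the grip); a flap let go there slams.
- flap_knob (a point): Centre of the black barrel grip on the flap's free edge, 33 mm out from the yellow plate: 22 mm in diameter, 30 mm long, its length parallel to the hinge line. Its centre is 160 mm from the hinge line: at angle q it is at x = 62.5 - 160 cos q, z = 74 + 160 sin q mm in the box's frame. Pinched on its flat ends from above, it pivots between the fingers, so the gripper can stay pointing down.
Not all that is in view belongs to the job. There is more than one size of the part that bears offcut_centre; the job needs the larger.

How it is judged:
By the outcome, as a careful person would: the job done as asked, in the order asked, and still so for the second after the job is handed in, with the robot touching nothing.
It also fails if it takes over 67 s, if anything falls off the work surface, if the arm or the gripper's body presses on something with over 40 N, if the wrist force passes 120 N, or if a joint passes its speed limit or range.

## Robot

A 7-joint arm with a two-finger parallel gripper is mounted at the origin on a cart in front of the work surface, level with it; the furniture and walls round the work are solid. World frame = base frame: x ahead of the robot, y to its left, z up, the work surface at z = 0. Lengths are in m, angles in rad, forces in N, time in s.
With the tool pointing down it reaches from about 0.425 to 0.975 m from the base axis. Payload 16.7 kg.
Tool frame: the origin (TCP) lies between the finger pads; the fingertips stand 19 mm ahead of it and the grasp point (between the pads) is the TCP; z points along the fingers, y is the direction in which the jaws open and shut (so a half turn about z gives the same grasp; the last joint's range is limited). The gripper opens to 85 mm and grips with 20 to 120 N. Pads are 22 mm wide; open, the fingers measure 114 mm over their backs; the gripper's body (76 mm by 85 mm) begins 54 mm behind the grasp point. The pads swing forward as they close: fully open they stand 13 mm farther back than shut.
Start: joints at [0.952, 0.426, 0.074, 1.606, -0.034, 1.111, -0.067], TCP at [0.306, -0.602, 0.25] pointing down, gripper open.
Joint ranges: [-2.85, 2.85], [-0.5, 2.14], [-1.23, 1.37], [0.21, 2.46], [-1.02, 4.16], [0.16, 2.05], [-2.73, 2.73]. Speed limits (rad/s): [1.89, 1.89, 2.39, 2.39, 3.01, 3.01, 3.01].

## Interface

Orientations are given as a unit quaternion [w, x, y, z].
In Python, from bench import ctrl gives the robot as it stands. The module is installed in compiled form; this text tells all that it offers. Calls block until the motion is done:
- ctrl.reach(position, orientation): joint-space move of the TCP to a pose.
- ctrl.movel(position, frame=None, rate=0.15, contact_N=None): straight line of the TCP; frame=None keeps the orientation; rate is the mean speed in m/s. With contact_N (N) it stops when the force on the tool has changed by that much, and returns True; else False.
- ctrl.move_joints(angles): joint-space move.
- ctrl.gripper_to(opening, grip_force=None): opening from 0.0 (shut) to 1.0 (fully open); grip_force is the grip in N (None keeps the last); returns when the fingers have stopped.
- ctrl.hold(seconds).
- ctrl.ik(position, orientation): joint angles nearest the present ones, or None.
- ctrl.state(): the state.
- ctrl.camera(name): name is "scene" or "top" or "wrist"; returns a dict with "frame" (480x640x3 uint8, blue, green, red), "fx", "fy", "cx", "cy" (pixels), "k1" (the pictures are not rectified: a ray, as slopes to the right and down, at radius r is drawn at 1 + k1 r^2 times it, then the intrinsics apply), "camera_from_world" (4x4, takes a point from world to camera coordinates). Camera axes: x right, y down, z forward; pixel columns grow to the right and rows downward; lengths in m; the calibration is good to about 2 mm. A picture is of the moment at which its call begins. There is no depth.
A pose or a line that the arm cannot do raises ctrl.PlanningError and nothing moves.
- ctrl.job_done(): hands the job in, once; it reports no verdict.
The state is a dict: "time": time; "qpos": joint angles; "joint_vel": joint speeds; "joint_efforts": joint torques, N m; "position": TCP position; "eef_rot": TCP orientation; "force": force on the tool from outside, world axes, zero at the start; "torque": the same for the moment, N m; "grip_width": opening from 0.0 (shut) to 1.0 (fully open).
Only numpy, scipy, OpenCV 4.12 (cv2) and the standard library are available. Lean on these libraries where they do the work, as an engineer would, in place of code of your own. Each camera call takes 0.05 s, during which the arm holds its last target.

## Working session

There is one attempt and no reset: what is moved stays moved. The work goes in short steps, each a Python script; the robot and the scene stay as the last script left them, time stands still between calls to the robot, and variables do not carry over. Pictures are saved under pics/ and viewed, and the job is handed in when it is done.

```bash
mkdir -p pics; python3 - <<'E'
from bench import ctrl
import cv2,numpy as np
for n in ["scene","top","wrist"]:
    c=ctrl.camera(n); cv2.imwrite(f"pics/{n}0.png",c["frame"])
    print(n,c["fx"],c["fy"],c["cx"],c["cy"],c["k1"]);print(np.round(c["camera_from_world"],3))
s=ctrl.state();print(s["time"],s["position"],s["eef_rot"],s["grip_width"])
E
```

```text
scene 498.3892058973841 498.3892058973841 325.3160155296007 244.3500912131727 -0.06216450074774569
[[-0.833 -0.554  0.022  0.319]
 [-0.302  0.42  -0.856  0.28 ]
 [ 0.465 -0.719 -0.517  0.506]
 [ 0.     0.     0.     1.   ]]
top 445.07974741761706 445.07974741761706 317.8972544642395 243.34187608096474 -0.046813016358766835
[[-0.002 -1.    -0.009 -0.186]
 [-0.989  0.004 -0.146  0.543]
 [ 0.146  0.009 -0.989  0.857]
 [ 0.     0.     0.     1.   ]]
wrist 360.59792524187355 360.59792524187355 322.83971542260304 237.91683579292913 -0.05038342400400266
[[ 0.452 -0.892 -0.002 -0.674]
 [-0.847 -0.43   0.312 -0.04 ]
 [-0.279 -0.139 -0.95   0.381]
 [ 0.     0.     0.     1.   ]]
0.15 [ 0.30542574 -0.60161769  0.249768  ] [-4.79072837e-04  9.72540370e-01  2.32733699e-01 -1.53338602e-04] 0.999839077510987
```

View pics/scene0.png

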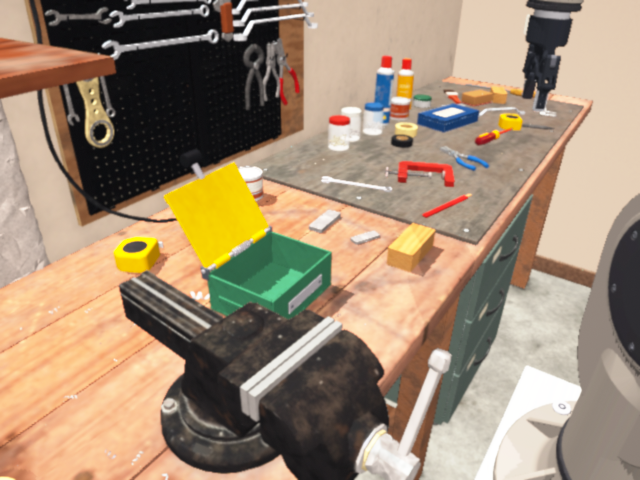

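View pics/top0.png

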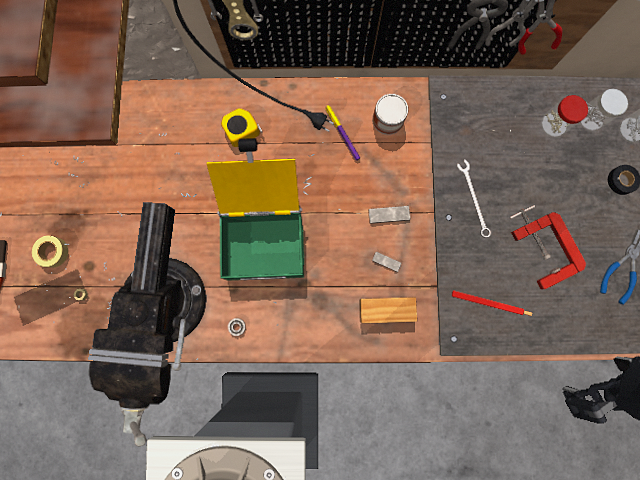

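View pics/wrist0.png

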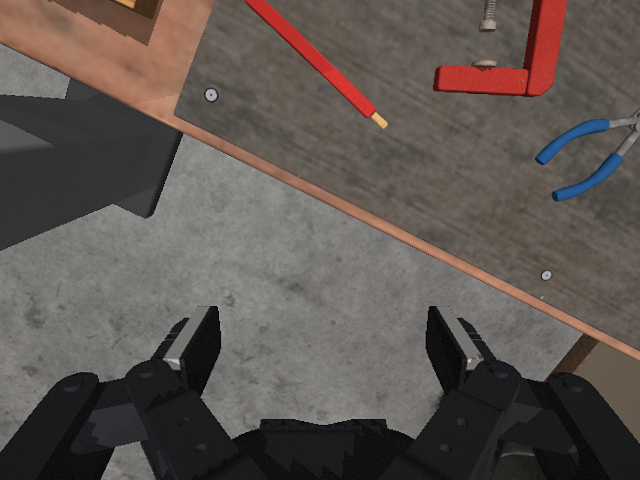

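The scene and top pictures show the green box with its rim centred near top pixel (261,245). The yellow flap is open towards +x (away from the robot), with its black grip at (248,145).

Things that could be taken for the offcut in the top view:
- larger grey bar at (389,214)
- smaller grey bar at (387,262)
- wooden block at (388,310)
- wrench at (475,198)

By the description I choose the one at (389,214), and I'll check its size and a close crop before reaching.

```bash
cat > h.py <<'E'
import cv2,numpy as np
from bench import ctrl
def K(c): return np.array([[c["fx"],0,c["cx"]],[0,c["fy"],c["cy"]],[0,0,1]])
def ray(c,uv):
    uv=np.asarray(uv,float).reshape(-1,1,2)
    n=cv2.undistortPoints(uv,K(c),np.array([c["k1"],0,0,0.])).reshape(-1,2)
    T=np.array(c["camera_from_world"]);R=T[:3,:3];o=-R.T@T[:3,3]
    d=np.c_[n,np.ones(len(n))]@R
    return o,d
def onplane(c,uv,z):
    o,d=ray(c,uv); return o+d*((z-o[2])/d[:,2])[:,None]
def proj(c,P):
    T=np.array(c["camera_from_world"]);P=np.asarray(P,float).reshape(-1,3)
    return cv2.projectPoints(P,cv2.Rodrigues(T[:3,:3])[0],T[:3,3],K(c),np.array([c["k1"],0,0,0.]))[0].reshape(-1,2)
def tri(cs,uvs):
    A=np.zeros((3,3));b=np.zeros(3);L=[]
    for c,uv in zip(cs,uvs):
        o,d=ray(c,[uv]);d=d[0]/np.linalg.norm(d[0]);M=np.eye(3)-np.outer(d,d);A+=M;b+=M@o;L.append((M,o))
    p=np.linalg.solve(A,b);return p,[np.linalg.norm(M@(p-o)) for M,o in L]
def blobs(m,amin=60):
    n,l,s,ce=cv2.connectedComponentsWithStats(m.astype(np.uint8));return [(s[i],ce[i],l==i) for i in range(1,n) if s[i][4]>amin]
def quat(th): # tool down, jaw(y) axis at heading th
    from scipy.spatial.transform import Rotation as R
    y=np.array([np.cos(th),np.sin(th),0]);z=np.array([0,0,-1.]);x=np.cross(y,z)
    q=R.from_matrix(np.c_[x,y,z]).as_quat();return [q[3],q[0],q[1],q[2]]
E
python3 - <<'E'
from h import *
c=ctrl.camera("top");s=ctrl.camera("scene")
f=c["frame"];hsv=cv2.cvtColor(f,cv2.COLOR_BGR2HSV)
cv2.imwrite("pics/crop1.png",cv2.resize(f[190:340,340:460],None,fx=4,fy=4,interpolation=cv2.INTER_NEAREST)[:600])
m=(hsv[...,1]<60)&(hsv[...,2]>70); m[:, :340]=0;m[:,432:]=0;m[:190]=0;m[340:]=0
for st,ce,mm in blobs(m):
    cn=cv2.findContours(mm.astype(np.uint8),0,1)[0][0]
    for z in(0.01,):
        W=onplane(c,cn.reshape(-1,2),z)[:,:2]
        r=cv2.minAreaRect(W.astype(np.float32));print("bar",ce,st,np.round(r[0],4),np.round(r[1],4),r[2])
# box rim
g=(hsv[...,0]>60)&(hsv[...,0]<90)&(hsv[...,1]>100)
for st,ce,mm in blobs(g,500):
    cn=cv2.findContours(mm.astype(np.uint8),0,1)[0][0];ap=cv2.approxPolyDP(cn,4,True).reshape(-1,2)
    print("green",st,ap.tolist());print(np.round(onplane(c,ap,0.07),4).tolist())
def blk(c,x0,x1,y0,y1):
    h=cv2.cvtColor(c["frame"],cv2.COLOR_BGR2HSV);m=h[...,2]<50;k=np.zeros_like(m);k[y0:y1,x0:x1]=1;return blobs(m&k,20)
for a in blk(c,233,262,133,156):print("ktop",a[0],a[1])
for a in blk(s,175,206,145,170):print("ksc",a[0],a[1])
cv2.imwrite("pics/crop2.png",np.hstack([cv2.resize(f[120:290,200:310],None,fx=3,fy=3),cv2.resize(s["frame"][140:310,150:340],None,fx=2.4,fy=3)])[:510,:800])
E
```

```text
bar [388.9430605  213.98220641] [369 206  41  17 562] [ 0.6085 -0.3371] [0.0297 0.085 ] 4.646219253540039
bar [386.44604317 261.44244604] [372 252  29  20 278] [ 0.5084 -0.3294] [0.0583 0.0206] 65.56547546386719
green [ 220  213   84   67 5093] [[299, 213], [221, 216], [221, 277], [302, 276]]
[[0.5982, -0.1512, 0.07], [0.5929, 0.0027, 0.07], [0.4727, -0.0009, 0.07], [0.4743, -0.1574, 0.07]]
ktop [238 139  22  13 223] [247.34977578 144.75784753]
ksc [175 145  31  25 697] [189.2195122  155.94691535]
```

```bash
ls pics
```

```text
crop1.png
crop2.png
scene0.png
top0.png
wrist0.png
```

View pics/crop1.png

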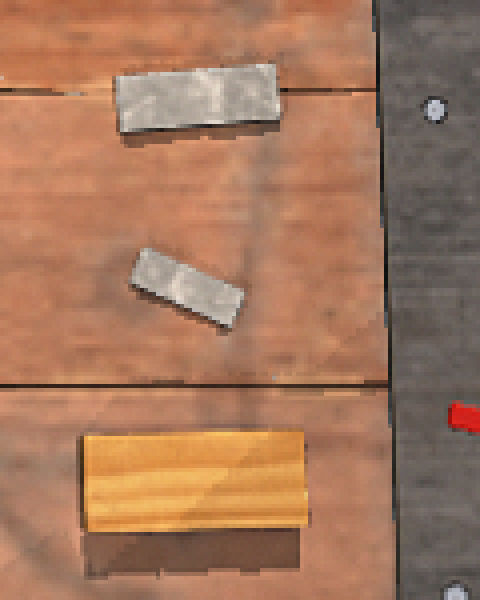

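View pics/crop2.png

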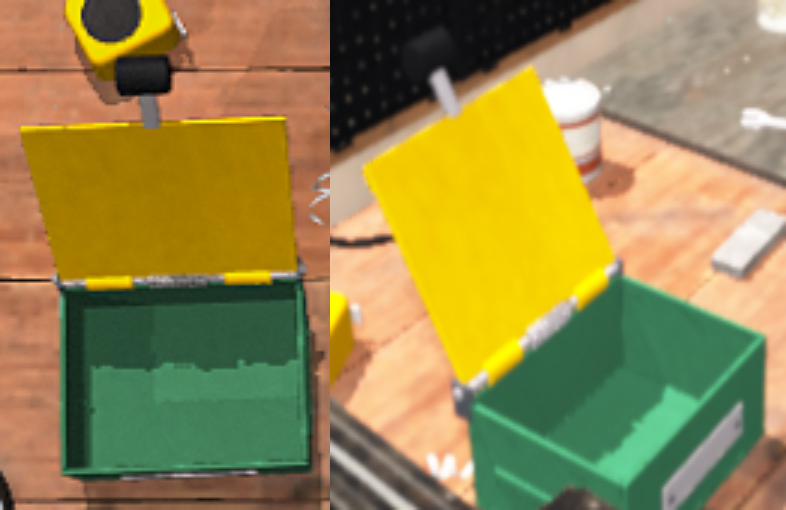

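The crop shows the bar at (389,214) measuring 29.7 x 85.0 mm on the z = 10 mm plane, which matches the offcut. The one at (386,261) is 58 x 21 mm, so it's the decoy. Next I'll fit the box and flap from both views.

```bash
python3 - <<'E'
from h import *
from scipy.spatial.transform import Rotation as R
c=ctrl.camera("top");s=ctrl.camera("scene")
for n,a,b in [("knob",(247.3,144.8),(190.8,157)),("hingeL",(219,213.3),(205,270.7)),("hingeR",(300,210.7),(268.7,229.3))]:
    p,e=tri([c,s],[a,b]);print(n,np.round(p,4),np.round(e,4))
p=onplane(c,[(247.3,144.8)],.208);print("knob@208",p)
# front rim: plane z=.07 from scene: corners approx by green contour
h=cv2.cvtColor(s["frame"],cv2.COLOR_BGR2HSV);g=(h[...,0]>60)&(h[...,0]<90)&(h[...,1]>100)
for st,ce,mm in blobs(g,500):
    cn=cv2.findContours(mm.astype(np.uint8),0,1)[0][0];ap=cv2.approxPolyDP(cn,4,True).reshape(-1,2);print(st[:5],ap.tolist());print(np.round(onplane(s,ap,.07),3).tolist())
# yellow plate free edge, top view
f=c["frame"];hs=cv2.cvtColor(f,cv2.COLOR_BGR2HSV);y=(hs[...,0]>20)&(hs[...,0]<33)&(hs[...,1]>150)
for st,ce,mm in blobs(y,1500):
    cn=cv2.findContours(mm.astype(np.uint8),0,1)[0][0];print(st[:5],cv2.approxPolyDP(cn,3,True).reshape(-1,2).tolist())
w=ctrl.camera("wrist");st=ctrl.state();T=np.array(w["camera_from_world"]);o=-T[:3,:3].T@T[:3,3]
q=st["eef_rot"];Rt=R.from_quat([q[1],q[2],q[3],q[0]]).as_matrix();print("cam in tool",Rt.T@(o-st["position"]));print((T[:3,:3]@Rt).round(3))
for n,P,th in [("bar",(.6085,-.337,.02),.081),("bar2",(.6085,-.337,.02),.081+np.pi),("box",(.535,-.08,.04),0.01),("box2",(.535,-.08,.04),3.15),("k0",(.69,-.06,.208),1.58),("k1",(.437,-.08,.074),1.58),("k1b",(.437,-.08,.074),-1.56)]:
    print(n,ctrl.ik(list(P),quat(th)))
E
```

```text
knob [ 0.6863 -0.0703  0.2085] [0.0001 0.0001]
hingeL [0.5976 0.006  0.073 ] [0.0002 0.0002]
hingeR [ 0.6035 -0.1527  0.0692] [0.0007 0.0007]
knob@208 [[ 0.6865577  -0.07015279  0.208     ]]
[ 209  232  122   86 6589] [[330, 253], [268, 232], [210, 273], [212, 307], [227, 314], [251, 300], [292, 316], [329, 283]]
[[0.475, -0.149, 0.07], [0.598, -0.143, 0.07], [0.59, 0.003, 0.07], [0.53, 0.06, 0.07], [0.503, 0.059, 0.07], [0.497, 0.018, 0.07], [0.43, 0.013, 0.07], [0.431, -0.079, 0.07]]
[ 207  159   92   58 4447] [[294, 159], [207, 162], [220, 213], [244, 216], [245, 211], [273, 210], [275, 214], [290, 214], [291, 209], [298, 209]]
cam in tool [ 0.08047422 -0.00016059 -0.1235814 ]
[[-0.001  1.     0.001]
 [-0.95  -0.    -0.312]
 [-0.312 -0.001  0.95 ]]
bar [ 0.56219916  0.71554911 -0.21098369  1.68506283  0.20031163  0.762148
  0.33711989]
bar2 [ 0.1692303   0.74040979  0.35034529  1.71252108 -0.34647878  0.75023376
 -2.36966603]
box [ 0.35002418  0.52475006 -0.39572752  2.0392097   0.33016423  0.63813311
 -0.25552157]
box2 [-0.70581551  0.7868936   1.0089958   2.09873394 -0.95966973  0.82090754
 -2.22469439]
k0 [ 0.41064875  0.55726965 -0.59935847  1.57034888  0.33796373  1.11930524
  1.31303845]
k1 [ 0.56715515  0.37794604 -0.61141338  2.22409021  0.36496619  0.63537184
  1.27134968]
k1b [ 0.18162225  0.32378302 -0.16686216  2.24568815  0.0968009   0.57846281
 -1.617845  ]
```

The box fit agrees across its features. Yaw is about 0.037, the hinge middle is at (0.6005, -0.0734) and the box centre is at (0.538, -0.076). The triangulated knob is 86 mm behind the hinge line at z 0.2085, so q ≈ 2.14, as described. Now I'll go for the bar.

```bash
python3 - <<'E'
from h import *
q=quat(.081)
ctrl.gripper_to(0.6,60)
ctrl.reach([.6085,-.3371,.14],q)
w=ctrl.camera("wrist");f=w["frame"].copy()
for p in proj(w,[[.6085,-.3371,.01]]): cv2.circle(f,tuple(int(v) for v in p),4,(0,0,255),1)
cv2.imwrite("pics/w1.png",f)
hsv=cv2.cvtColor(w["frame"],cv2.COLOR_BGR2HSV);m=(hsv[...,1]<60)&(hsv[...,2]>70)
for st,ce,mm in blobs(m,1500):
    cn=max(cv2.findContours(mm.astype(np.uint8),0,1)[0],key=len)
    r=cv2.minAreaRect(onplane(w,cn.reshape(-1,2),.01)[:,:2].astype(np.float32));print(ce,st,np.round(r[0],4),np.round(r[1],4),r[2])
s=ctrl.state();print(s["time"],s["position"],s["force"],s["grip_width"])
E
```

```text
[190.89934457 206.79868914] [ 164  169   56   78 2136] [ 0.5103 -0.3268] [0.0583 0.0211] 65.35092163085938
[323.36134641 225.85666518] [ 303  171   42  112 4486] [ 0.6079 -0.3353] [0.03   0.0852] 4.452230453491211
[583.78705882 259.15647059] [ 565  226   51   80 1700] [ 0.8139 -0.3497] [0.0655 0.0334] 88.69799041748047
[618.96746143 281.58625526] [ 590  231   50   96 3565] [ 0.846  -0.3654] [0.0413 0.0873] 20.9840145111084
[ 65.0875226  372.47725136] [    0   316   214   157 13825] [ 0.3745 -0.4836] [0.2988 0.1207] 38.23135757446289
[321.88549837 382.46690262] [  249   338   148    89 10454] [ 0.6177 -0.4746] [0.129 0.094] 5.020566940307617
[593.13376697 392.4946267 ] [ 504  354  136  113 7072] [ 0.8784 -0.4682] [0.0752 0.2175] 53.26197814941406
[178.83009709 454.51213592] [ 143  419   60   61 2060] [ 0.49  -0.573] [0.1035 0.0381] 59.80897521972656
[466.76952748 454.45178399] [ 444  419   60   61 2074] [ 0.7597 -0.5522] [0.0385 0.1034] 38.720211029052734
2.425 [ 0.60760331 -0.33912788  0.14045084] [ 0.75910964 -0.97761936  0.31154703] 0.5972456259393648
```

View pics/w1.png

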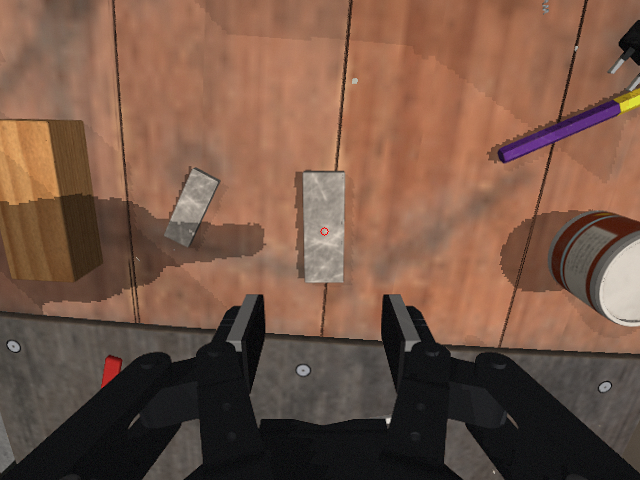

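The wrist view shows the bar centred at (323,226), with the fingers straddling its line. It measures 30.0 x 85.2 mm at (0.608, -0.335), which agrees with the top view.

```bash
python3 - <<'E'
from h import *
ctrl.movel([.608,-.336,.05],rate=.12)
hit=ctrl.movel([.608,-.336,.016],rate=.04,contact_N=5)
s=ctrl.state();print(hit,s["time"],s["position"],s["force"])
if hit: ctrl.movel([.608,-.336,s["position"][2]+.0025],rate=.03)
ctrl.gripper_to(0.0,60)
s=ctrl.state();print(s["time"],s["position"],s["force"],s["grip_width"])
ctrl.movel([.608,-.336,.16],rate=.2)
w=ctrl.camera("wrist");cv2.imwrite("pics/w2.png",w["frame"])
s=ctrl.state();print(s["time"],s["position"],s["force"],s["grip_width"])
E
```

```text
True 4.1417 [ 0.60765731 -0.33577627  0.01584482] [-0.94495398  1.11987622  8.13573286]
4.725 [ 0.60869806 -0.33610269  0.01898393] [1.10817767 0.9741873  7.68665052] 0.3272466563293736
5.6333 [ 0.60710428 -0.33559643  0.15815896] [-0.85067323  0.09628999 -3.17996346] 0.33292741741695586
```

View pics/w2.png

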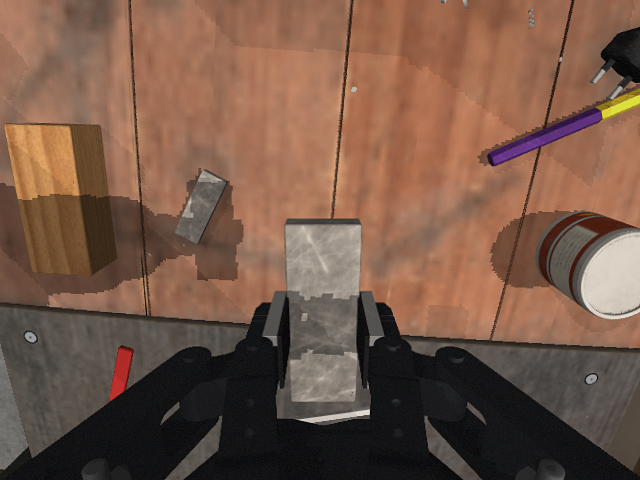

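The bar is held squarely between the pads (about 30 mm opening, image centre (323,310)). Next I'll carry it over the box and check the box in the wrist view.

```bash
python3 - <<'E'
from h import *
ctrl.reach([.535,-.083,.18],quat(.037))
w=ctrl.camera("wrist");f=w["frame"].copy()
a=.037;X=np.array([np.cos(a),np.sin(a),0]);Y=np.array([-np.sin(a),np.cos(a),0]);H=np.array([.6005,-.0734,0])
B=H-.0625*X
for sx in(-1,1):
  for sy in(-1,1):
    p=proj(w,[B+sx*.0625*X+sy*.08*Y+[0,0,.07]])[0];cv2.circle(f,tuple(int(v) for v in p),4,(0,0,255),1);print(p)
cv2.imwrite("pics/w3.png",f)
s=ctrl.state();print(s["time"],s["position"],s["force"],s["grip_width"])
E
```

```text
[243.39415106 333.44343335]
[225.29321148 107.32620294]
[409.80653089 333.14554717]
[428.56996372 107.00706163]
6.7167 [ 0.53554157 -0.0845687   0.17977738] [ 0.89474472 -0.23302982 -2.35921315] 0.32862871478293915
```

View pics/w3.png

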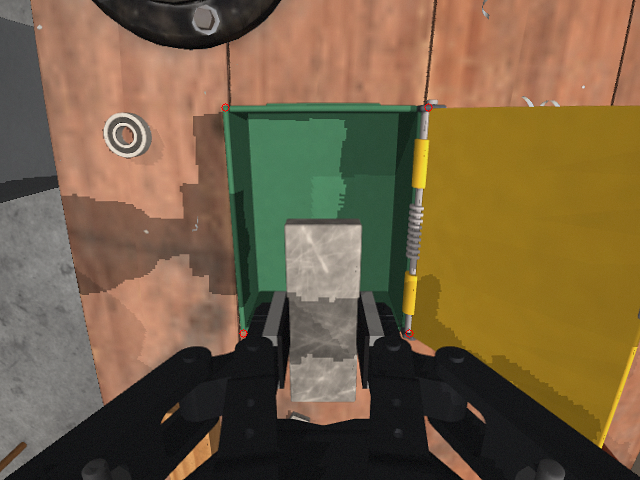

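The wrist view shows the predicted rim corners at (225,107), (429,107), (243,333) and (410,333), right on the real ones. The bar hangs inside the opening, so I'll lower it and release.

```bash
python3 - <<'E'
from h import *
ctrl.movel([.535,-.083,.06],rate=.15)
h=ctrl.movel([.535,-.083,.030],rate=.05,contact_N=6)
s=ctrl.state();print(h,s["time"],s["position"],s["force"])
ctrl.gripper_to(0.6)
ctrl.movel([.535,-.083,.18],rate=.2)
w=ctrl.camera("wrist");cv2.imwrite("pics/w4.png",w["frame"])
s=ctrl.state();print(s["time"],s["position"],s["force"],s["grip_width"])
E
```

```text
False 8.4167 [ 0.53504464 -0.08295074  0.02996789] [-0.50904707  0.18400416 -2.1901601 ]
9.7167 [ 0.53418127 -0.08293397  0.17862596] [-0.46916932  0.39598971 -0.53011631] 0.597409447079627
```

View pics/w4.png

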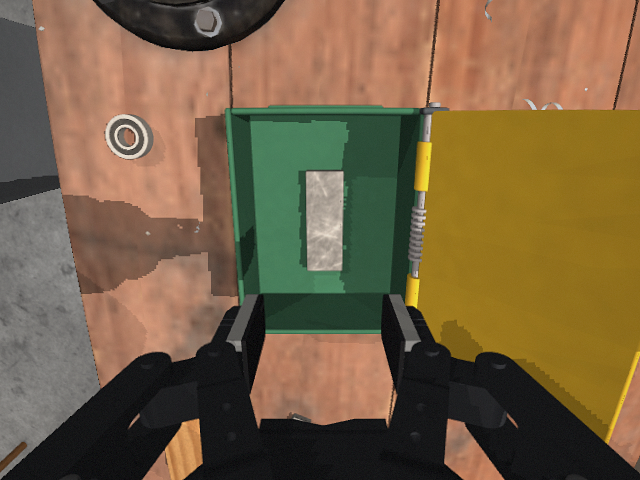

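The offcut lies flat inside the box at (325,220), and the fingers are clear. Next I'll go to a spot above the flap grip.

```bash
python3 - <<'E'
from h import *
ctrl.movel([.535,-.083,.34],rate=.25)
ctrl.reach([.6865,-.0703,.30],quat(np.pi/2+.037))
w=ctrl.camera("wrist");f=w["frame"].copy()
hv=cv2.cvtColor(f,cv2.COLOR_BGR2HSV)
for p in proj(w,[[.6865,-.0703,.2085]]): cv2.circle(f,tuple(int(v) for v in p),4,(0,0,255),1);print(p)
cv2.imwrite("pics/w5.png",f)
t=ctrl.camera("top");cv2.imwrite("pics/t5.png",t["frame"])
s=ctrl.state();print(s["time"],s["position"],s["force"],s["qpos"])
E
```

```text
[322.05316251 252.6578671 ]
11.9333 [ 0.68625294 -0.07031019  0.30012964] [ 0.09468843 -1.00749822 -0.40245368] [ 0.38056379  0.46438757 -0.5310741   1.48247194  0.24078835  1.25998981
  1.42884994]
```

View pics/w5.png

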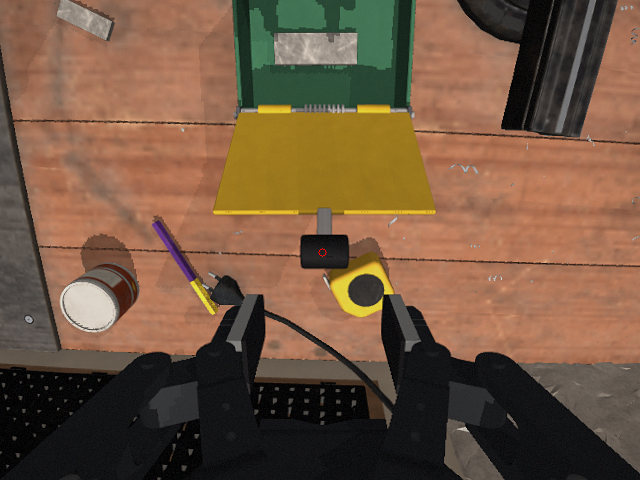

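The bar is at the top of this view, still in the box. The grip barrel is centred at about (325,252), against a prediction of (322,253), so it sits within 2 mm; I'll shift y by 1 mm. I'll check that the arc is reachable, then grip.

```bash
cat >> h.py <<'E'
HX,HZ=.6003,.074; yaw=.037
def kpos(q,r=.16,dy=0): 
    d=-r*np.cos(q); return np.array([HX+d*np.cos(yaw),-.0734+dy+d*np.sin(yaw),HZ+r*np.sin(q)])
E
python3 - <<'E'
from h import *
Q=quat(np.pi/2+yaw)
bad=[q for q in np.linspace(2.14,0,12) if ctrl.ik(list(kpos(q)),Q) is None];print("bad",bad, kpos(2.143),kpos(0))
print(np.round(ctrl.ik(list(kpos(0)),Q),2))
p=[.6865,-.069,.208]
ctrl.movel([p[0],p[1],.24],rate=.15)
h=ctrl.movel(p,rate=.05,contact_N=5);print(h)
ctrl.gripper_to(0.0,40)
s=ctrl.state();print(s["time"],s["position"],s["force"],s["grip_width"])
w=ctrl.camera("wrist");cv2.imwrite("pics/w6.png",w["frame"])
E
```

```text
bad [] [ 0.68687847 -0.07019513  0.20851356] [ 0.44040951 -0.07931865  0.074     ]
[ 0.5   0.37 -0.54  2.22  0.32  0.63  1.34]
False
13.5917 [ 0.68684653 -0.06940945  0.2084739 ] [ 1.64961193 -2.43345199  2.78569479] 0.3452897862684781
```

View pics/w6.png

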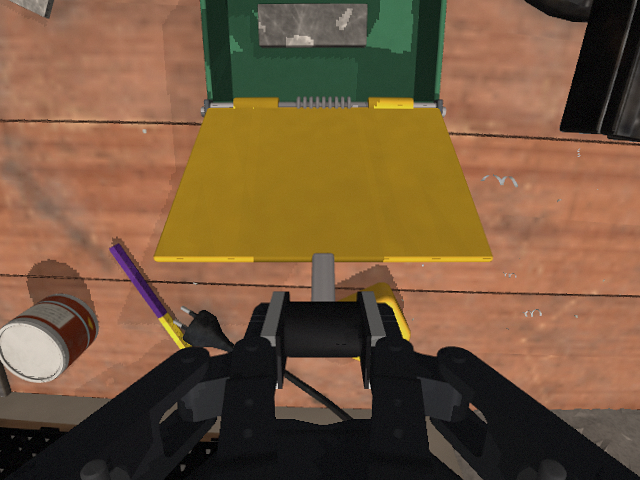

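The pads hold the barrel by its ends (at x ≈ 285 and 365, row 330). Starting the arc now, with the force logged at each step.

```bash
python3 - <<'E'
from h import *
for q in np.arange(2.02,0.99,-.12):
    ctrl.movel(list(kpos(q,dy=.0008)),rate=.06)
    s=ctrl.state();print(round(q,2),round(s["time"],2),np.round(s["position"]-kpos(q,dy=.0008),4),np.round(s["force"],1),round(s["grip_width"],3))
    if np.linalg.norm(s["force"])>20: print("stop");break
w=ctrl.camera("wrist");cv2.imwrite("pics/w7.png",w["frame"]);c=ctrl.camera("scene");cv2.imwrite("pics/s7.png",c["frame"])
E
```

```text
2.02 14.12 [-0. -0. -0.] [ 1.6 -1.2  0.1] 0.343
1.9 14.58 [ 0. -0.  0.] [ 0.3 -1.8 -0.2] 0.346
1.78 15.05 [ 0.0001 -0.      0.0001] [ 0.3 -3.   2.1] 0.347
1.66 15.52 [ 0.0001 -0.      0.0001] [ 1.8 -2.5  4.6] 0.344
1.54 15.98 [0.0003 0.     0.0001] [ 0.9 -2.9  6.5] 0.343
1.42 16.45 [0.0003 0.     0.0002] [ 0.1 -1.8  7.7] 0.344
1.3 16.92 [0.0002 0.     0.0001] [-1.8 -2.7  7.6] 0.347
1.18 17.38 [ 0.     -0.     -0.0001] [-2.2 -2.2  7.2] 0.348
1.06 17.85 [ 0.0002  0.     -0.    ] [-2.1 -3.2  4.5] 0.343
```

View pics/w7.png

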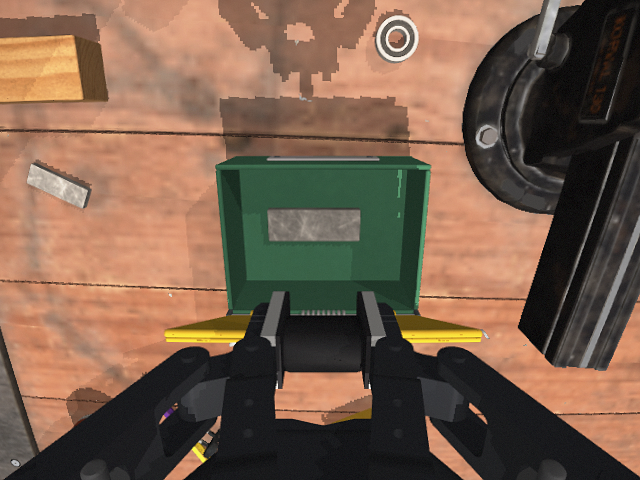

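View pics/s7.png

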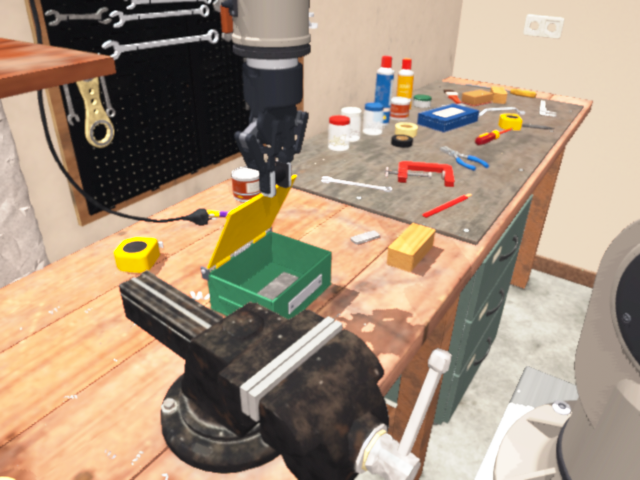

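The grip is still between the pads, the flap is a little past upright, and forces are under 9 N. I'll ease it on down.

```bash
python3 - <<'E'
from h import *
for q in list(np.arange(.94,.21,-.12))+[.16,.1,.06,.03]:
    ctrl.movel(list(kpos(q,dy=.0008)),rate=.06 if q>.25 else .03)
    s=ctrl.state();print(round(q,2),round(s["time"],2),np.round(s["position"]-kpos(q,dy=.0008),4),np.round(s["force"],1),round(s["grip_width"],3))
    if np.linalg.norm(s["force"])>22: print("stop");break
w=ctrl.camera("wrist");cv2.imwrite("pics/w8.png",w["frame"]);c=ctrl.camera("scene");cv2.imwrite("pics/s8.png",c["frame"])
E
```

```text
0.94 18.42 [0.0003 0.0001 0.    ] [-1.8 -2.9  2.7] 0.344
0.82 18.88 [0.0004 0.0001 0.0002] [-1.4 -2.1  1.8] 0.346
0.7 19.35 [0.0003 0.     0.0002] [-2.1 -1.7  1.6] 0.343
0.58 19.82 [0.0002 0.     0.0002] [-1.8 -1.8  2.5] 0.343
0.46 20.28 [0.0001 0.     0.0002] [-1.8 -2.   1. ] 0.344
0.34 20.75 [0.0001 0.     0.0002] [-3.8 -2.5  1. ] 0.349
0.22 21.54 [0.0001 0.     0.0002] [-4.3 -1.1  2.9] 0.345
0.16 22.01 [0.0001 0.     0.0001] [-1.6 -0.3  2.3] 0.343
0.1 22.48 [ 0.0001  0.     -0.    ] [-1.9 -0.2  1.5] 0.349
0.06 22.84 [ 0.      0.     -0.0001] [-2.5 -1.2  1.6] 0.347
0.03 23.15 [ 0.      0.     -0.0001] [-1.6 -0.1  1. ] 0.341
```

View pics/w8.png

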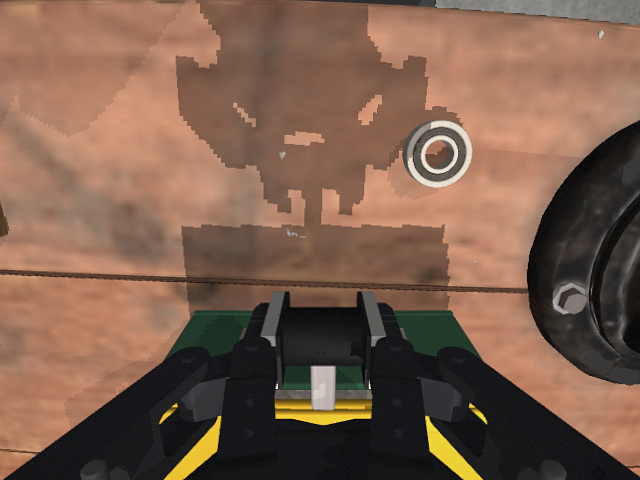

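View pics/s8.png

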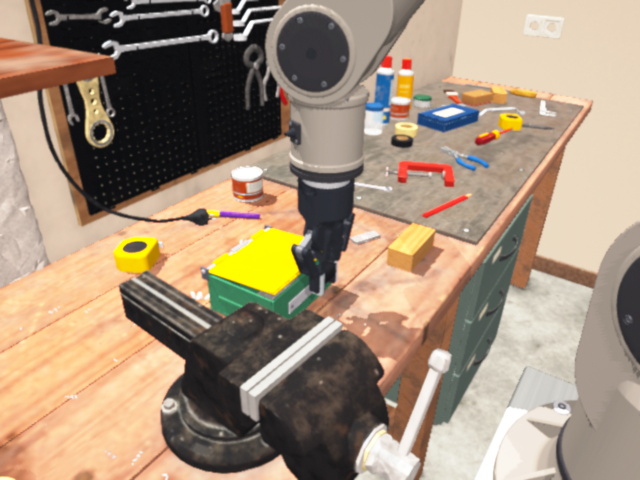

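The flap is almost shut, with the grip still pinched at (322,330). For the last few millimetres I'll go down with contact sensing, so it's on the rim before I release.

```bash
python3 - <<'E'
from h import *
p=kpos(0,dy=.0008)
for z in np.arange(.0765,.064,-.001):
    h=ctrl.movel([p[0],p[1],z],rate=.02)
    s=ctrl.state();print(round(z,4),round(s["time"],2),s["position"][2].round(4),np.round(s["force"],1))
    if s["force"][2]>11: break
ctrl.hold(.3);s=ctrl.state();print(np.round(s["force"],1),s["time"])
w=ctrl.camera("wrist");cv2.imwrite("pics/w9.png",w["frame"]);c=ctrl.camera("scene");cv2.imwrite("pics/s9.png",cv2.resize(c["frame"][200:340,180:360],None,fx=4,fy=4))
E
```

```text
0.0765 23.52 0.0764 [-2.3 -0.   0.5]
0.0755 23.77 0.0755 [-2.3 -0.1  1.9]
0.0745 24.02 0.0744 [-2.2 -0.8  2.3]
0.0735 24.27 0.0734 [-3.3 -1.   2.3]
0.0725 24.52 0.0725 [-2.8  0.2  1.5]
0.0715 24.77 0.0714 [-3.9  0.2  2.6]
0.0705 25.02 0.0705 [-3.9  0.2  1.6]
0.0695 25.27 0.0694 [-2.6 -0.3  2. ]
0.0685 25.52 0.0685 [-2.6  0.2  1.6]
0.0675 25.77 0.0675 [-3.1  0.   1.7]
0.0665 26.02 0.0665 [-3.3  0.6  2.1]
0.0655 26.27 0.0655 [-2.7  0.3  3.2]
0.0645 26.52 0.0645 [-2.   0.3  4.4]
[-0.5 -0.4  4.3] 26.8167
```

View pics/s9.png

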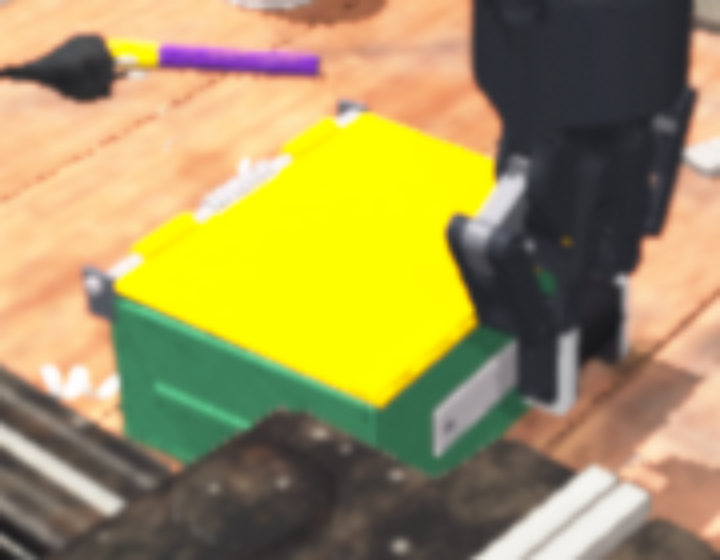

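The flap looks down on the rim in the crop, and the upward force is just starting to rise. I'll press a little further to confirm it's seated.

```bash
python3 - <<'E'
from h import *
p=kpos(0,dy=.0008)
for z in np.arange(.0637,.058,-.0008):
    ctrl.movel([p[0],p[1],z],rate=.02)
    s=ctrl.state();print(round(z,4),round(s["time"],2),s["position"][2].round(4),np.round(s["force"],1))
    if s["force"][2]>13: break
ctrl.hold(.3);s=ctrl.state();print(np.round(s["force"],1),s["time"])
w=ctrl.camera("wrist");cv2.imwrite("pics/w10.png",w["frame"]);c=ctrl.camera("scene");cv2.imwrite("pics/s10.png",cv2.resize(c["frame"][200:340,180:360],None,fx=4,fy=4))
E
```

```text
0.0637 27.17 0.0637 [1.2 0.  4.1]
0.0629 27.42 0.063 [ 1.6 -0.1  4.6]
0.0621 27.67 0.0622 [ 1.2 -0.4  5.4]
0.0613 27.92 0.0614 [0.3 0.6 6.2]
0.0605 28.17 0.0606 [0.3 0.7 6.5]
0.0597 28.42 0.0599 [0.2 0.8 7.7]
0.0589 28.67 0.0591 [0.5 0.8 7.5]
0.0581 28.92 0.0583 [1.2 0.6 8.2]
[1.7 0.6 6.4] 29.2167
```

View pics/s10.png

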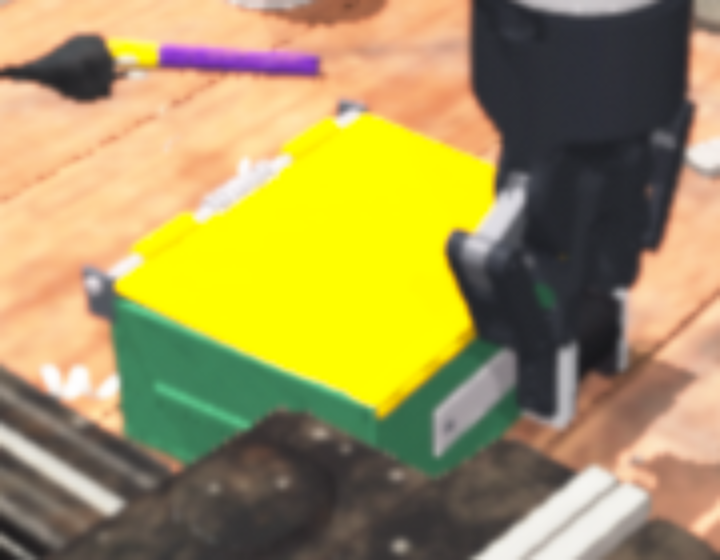

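View pics/w10.png

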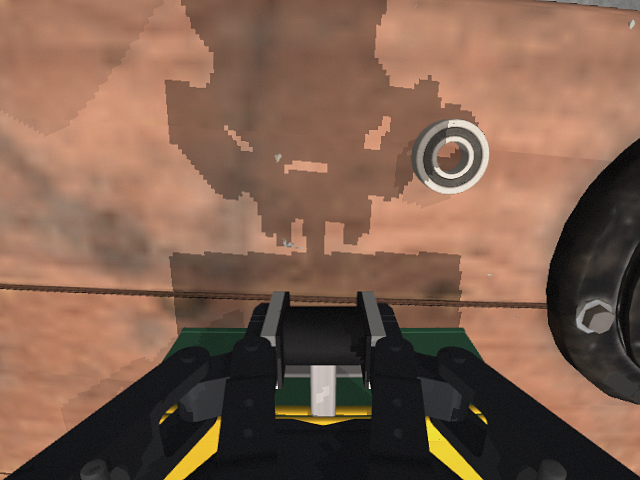

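The plate's near-left corner moved about 2.5 px between the two crops, to full-image pixel (274,303), so I'll compare it with where a shut plate must project.

```bash
python3 - <<'E'
from h import *
s=ctrl.camera("scene");w=ctrl.camera("wrist");t=ctrl.camera("top")
X=np.array([np.cos(yaw),np.sin(yaw),0]);Y=np.array([-np.sin(yaw),np.cos(yaw),0]);H=np.array([HX,-.0734,0])
print("rim corner .070", proj(s,[H-.125*X+.08*Y+[0,0,.07]]))
for dq in (0,.03,.06):
  for r in(.125,.127): print("plate",dq,r,proj(s,[H-r*np.cos(dq)*X+.08*Y+[0,0,.074+r*np.sin(dq)]]).round(1))
for z in (.074,.066,.078,.082): print("knob",z,proj(w,[kpos(0,dy=.0008)*[1,1,0]+[0,0,z]]).round(1))
cv2.imwrite("pics/s11.png",cv2.resize(s["frame"][255:330,195:295],None,fx=8,fy=8,interpolation=cv2.INTER_NEAREST))
cv2.imwrite("pics/t11.png",cv2.resize(t["frame"][190:300,200:330],None,fx=5,fy=5,interpolation=cv2.INTER_NEAREST))
E
```

```text
rim corner .070 [[272.11049395 300.72394105]]
plate 0 0.125 [[272.  298.4]]
plate 0 0.127 [[273.2 298.9]]
plate 0.03 0.125 [[271.9 296.2]]
plate 0.03 0.127 [[273.1 296.7]]
plate 0.06 0.125 [[271.7 294. ]]
plate 0.06 0.127 [[272.9 294.4]]
knob 0.074 [[321.8 355.6]]
knob 0.066 [[321.8 342.4]]
knob 0.078 [[321.8 362.7]]
knob 0.082 [[321.8 370.3]]
```

View pics/s11.png

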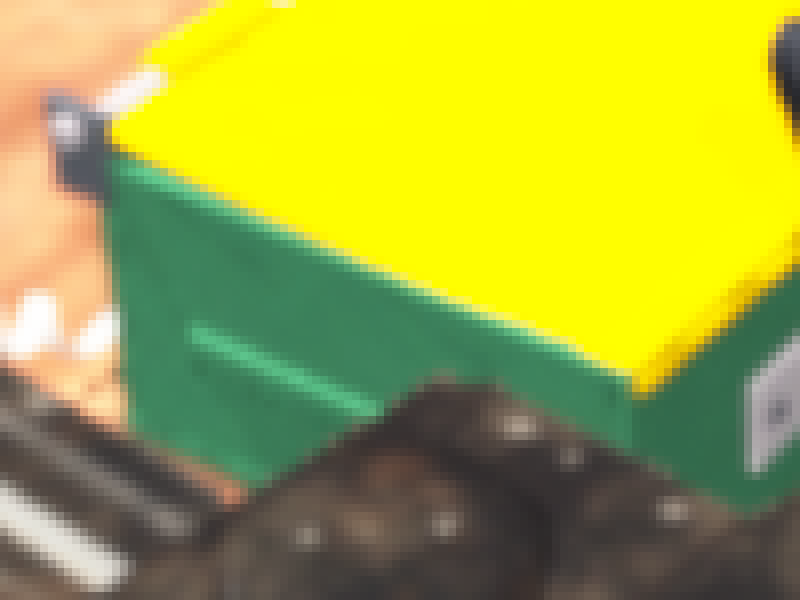

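The plate's near corner is now at or just below the expected shut height, and the tool feels about 5 N upward, so the flap is seated against its stop. I'll back off to zero load so it doesn't spring, then release gently.

```bash
python3 - <<'E'
from h import *
p=kpos(0,dy=.0008)
for z in (.061,.064,.0665):
    ctrl.movel([p[0],p[1],z],rate=.02);s=ctrl.state();print(z,np.round(s["force"],1))
c=ctrl.camera("scene");cv2.imwrite("pics/s12.png",cv2.resize(c["frame"][255:330,195:295],None,fx=8,fy=8,interpolation=cv2.INTER_NEAREST))
ctrl.gripper_to(.45)
ctrl.hold(.2)
c=ctrl.camera("scene");cv2.imwrite("pics/s13.png",cv2.resize(c["frame"][255:330,195:295],None,fx=8,fy=8,interpolation=cv2.INTER_NEAREST))
w=ctrl.camera("wrist");cv2.imwrite("pics/w13.png",w["frame"])
s=ctrl.state();print(s["time"],np.round(s["force"],1),s["grip_width"])
E
```

```text
0.061 [ 4.1 -0.2  3. ]
0.064 [ 5.7  0.3 -1.6]
0.0665 [ 5.2 -0.2 -2.7]
30.9417 [0.6 0.7 0.2] 0.45157130691523667
```

```bash
python3 -c "
import cv2,numpy as np
a=cv2.imread('pics/s12.png');b=cv2.imread('pics/s13.png')
cv2.imwrite('pics/cmp.png',cv2.resize(np.hstack([a[:,300:],b[:,300:]]),(800,480)))"
```

```text
(no output)
```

View pics/cmp.png

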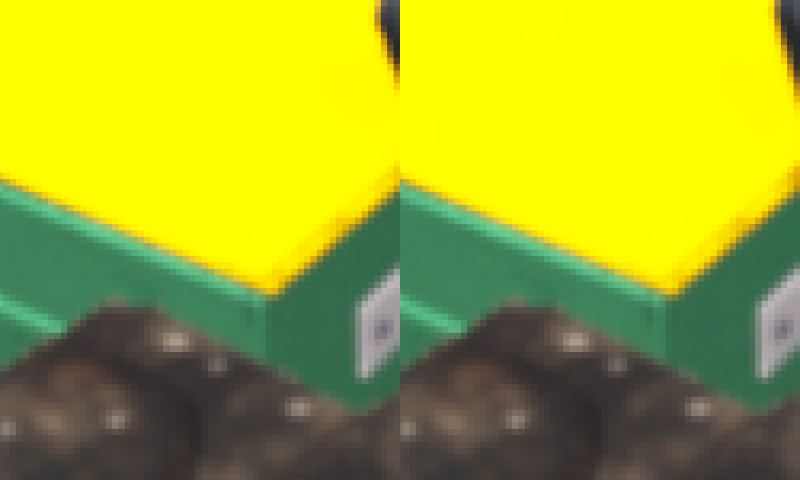

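View pics/w13.png

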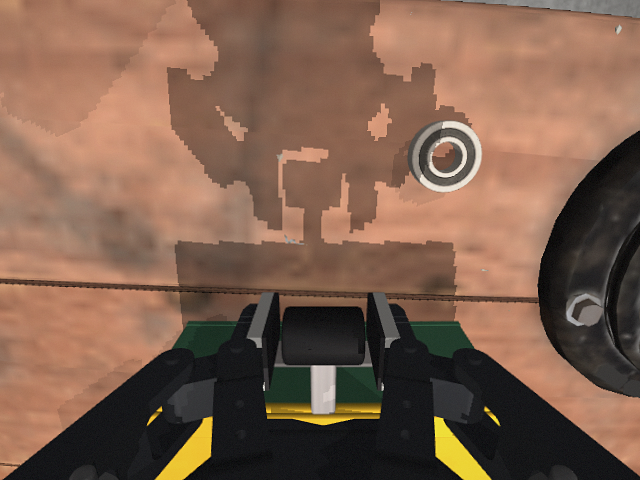

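The flap didn't move on release, and its yellow edge runs parallel to the rim line right to the corner. The grip, at (323,335), is free of both pads. I'll retreat straight up and do a final check.

```bash
python3 - <<'E'
from h import *
ctrl.gripper_to(.6)
p=kpos(0,dy=.0008)
ctrl.movel([p[0],p[1],.12],rate=.08)
ctrl.movel([p[0],p[1],.28],rate=.2)
w=ctrl.camera("wrist");cv2.imwrite("pics/w14.png",w["frame"])
ctrl.reach([.45,-.40,.32],quat(np.pi/2+yaw))
c=ctrl.camera("scene");t=ctrl.camera("top")
cv2.imwrite("pics/fin.png",np.hstack([cv2.resize(c["frame"][140:340,150:350],(400,400)),cv2.resize(t["frame"][130:330,170:370],(400,400))]))
f=t["frame"];hs=cv2.cvtColor(f,cv2.COLOR_BGR2HSV)
m=(hs[...,2]<60);k=np.zeros_like(m);k[268:310,225:285]=1
for b in blobs(m&k,40):print("knob top",b[0],b[1],onplane(t,[b[1]],.074),kpos(0))
s=ctrl.state();print(s["time"],np.round(s["force"],1))
E
```

```text
knob top [253 289  17  12 176] [261.03977273 294.71590909] [[ 0.43849479 -0.07952872  0.074     ]] [ 0.44040951 -0.07931865  0.074     ]
34.375 [-0.1  0.8  0.3]
```

View pics/fin.png

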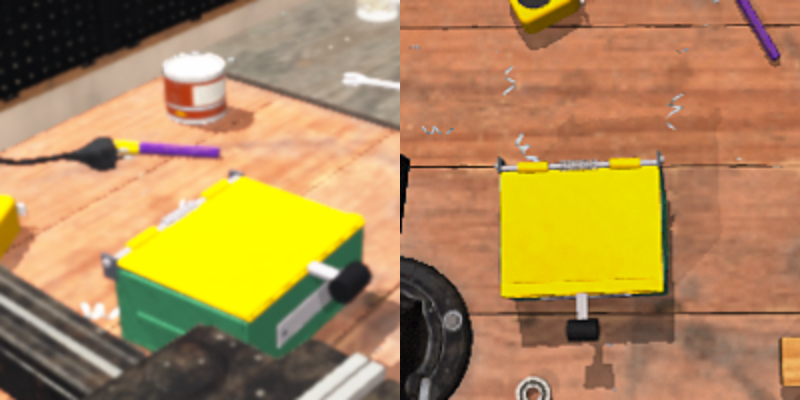

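View pics/w14.png

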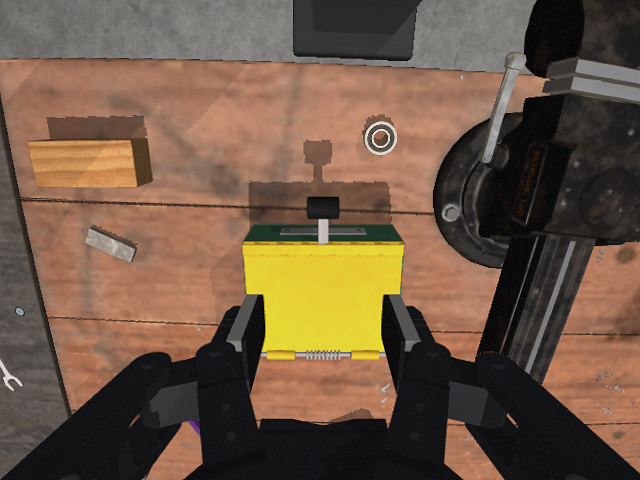

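Both final views show the flap level and shut. The grip, at top pixel (261,295), is within 2 mm of the shut position, and the arm is clear with no load on it. The wooden block and the small bar haven't been moved. Handing in.

```bash
python3 -c "
from bench import ctrl
ctrl.job_done();print(ctrl.state()['time'])"
```

```text
the job is handed in; nothing more can be done
the job is handed in; nothing more can be done
```

The larger steel bar (measured 30 x 85 mm) is in the scrap box, and the flap is fully shut and released. I handed the job in with the robot clock at about 34.4 s of the 67 s allowed.

- **Offcut:** I set it down flat on the box floor, and the wrist view showed it there after release. The smaller bar and the wooden block were left alone.
- **Flap:** I held it by the grip's ends and eased it along the hinge arc in small steps, with forces at the tool of about 9 N or less. I felt for the stop, backed off to a small load and let go. It did not move on release.
- **Last checks:** In the top view the grip is within 2 mm of its computed shut position. The flap lies level on the rim in both views, and the arm is clear with almost no force on the tool.

**Disagreement:** the stop came several millimetres lower on the tool than the model said. The grip had probably slipped up a little between the pads. While feeling for the stop I pressed the flap slightly past level, at about 8 N, and it came back level when I eased off.

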